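# Clamp the tube block of a dry-bath heater with its key

### The arm

A 7-joint arm with a two-finger parallel gripper is mounted at the origin on the work surface. World frame = base frame: x ahead of the robot, y to its left, z up, the work surface at z = 0. Lengths are in mm, angles in rad, forces in N, time in s.
With the tool pointing down it reaches from about 400 to 875 mm from the base axis. Payload 4.4 kg.
Tool frame: the origin (TCP) lies between the finger pads; the fingertips stand 17 mm ahead of it and the grasp point (between the pads) lies 2 mm behind it; z points along the fingers, y is the line along which they close (so a half turn about z gives the same grasp; the last joint's range is limited). The gripper opens to 85 mm and grips with 20 to 120 N. Pads are 22 mm wide; open, the fingers measure 114 mm over their backs; the gripper's body (76 mm by 85 mm) begins 54 mm behind the grasp point. The pads swing forward as they close: fully open they stand 13 mm farther back than shut.
Start: joints at [-1.372, 0.628, 0.038, 1.517, -0.027, 0.996, -0.02], TCP at [170.091, 627.365, 248.313] pointing down, gripper open.
Joint ranges: [-3.06, 3.06], [-0.37, 2.12], [-1.25, 1.32], [0.18, 2.47], [-1.1, 4.24], [0.23, 1.98], [-2.94, 2.94]. Speed limits (rad/s): [2.57, 2.57, 3.14, 3.14, 3.14, 3.14, 3.14].

### API

Orientations are given as [roll, pitch, yaw] about the fixed x, y, z axes, in that order (R = Rz(yaw) Ry(pitch) Rx(roll)).
In Python, from cell import sensors, get_image, ctrl gives the robot as it stands.
- The arm moves only by the tool send_rows, never from a script. Its argument "series" is a list of rows, each a list of 3 entries, a list of its own where there are three numbers: the finger opening in mm, from 0 to 85.4, then the shift along the world's x, y, z in units of 60 mm (1.0 is 60 mm), then the turn, a rotation vector about the world's x, y, z in units of 5 degrees (1.0 is 5 degrees). A call has 1 to 8 rows; each row shifts and turns the commanded pose from where the row before left it; what a row does not reach is not made up. A row lasts 1/8 s, in which the tool goes at most 62.5 mm and 10.7 degrees, less where a joint would pass 70% of its speed; a pose out of reach is approached as far as the arm can. A call is refused whole if a number of a shift passes 1 or a number of a turn 1, either way. A call with a gripper value outside its range is refused whole. The fingers move at their own pace and stop on an object; the grip force is fixed at half the most. Time passes only in rows, so rows that do not move let the fingers close. It gives the time, the measured TCP pose, the force, the opening and the grip force at its end, in the units of the state.
- sensors.read_state(): the state, without advancing time (a new reading comes with each control period).
- get_image(name): name is "scene" or "side" or "wrist"; returns a dict with "img" (480x640x3 uint8, red, green, blue), "depth" (480x640 float32, mm along the optical axis (not along the pixel's ray), 0 where there is no reading), "vfov" (degrees; the focal length in pixels is half the picture's height over the tangent of half this angle, whatever the lens; pixels are square), "cx", "cy" (the principal point, pixels), "world_to_cam" (4x4, takes a point from world to camera coordinates). Camera axes: x right, y down, z forward; pixel columns grow to the right and rows downward; lengths in mm; the calibration is good to about 2 mm. A picture is of the moment at which its call begins.
- ctrl.finish_job(): hands the job in; it is judged then, once.
The state is a dict: "clock": time; "qpos": joint angles; "qd": joint speeds; "tau": joint torques, N m; "eef_pos": TCP position; "tool_rot": TCP orientation; "force": force on the tool from outside, world axes, zero at the start; "torque": the same for the moment, N m; "width": finger opening in mm; "gripper_force": force on a finger pad.
Only numpy, scipy, OpenCV 4.12 (cv2) and the standard library are available. Lean on these libraries where they do the work, as an engineer would, in place of code of your own. Each camera call takes 0.05 s, during which the arm holds its last target. There are 200 camera calls.

### The job

Take the black-handled key from its stand and use its blade to turn both slotted clamp screws on top of the heater clockwise until they stop, so that each claw points straight at the tube block and holds it down. Then put the key back in its stand, standing upright with its collar resting on the stand. Turn the screws only with the key, keep the gripper fingers off the heater, and leave the other things on the bench where they are.

Things in the scene. Friction and masses are not known exactly. Their poses are not given: they have to be found in the camera images.
- heater: White low box 200 (x) by 270 (y) by 75 mm high, fixed to the bench. Origin: centre of its underside; x points away from its control panel, y to its left. An aluminium tube block, 130 by 140 mm, stands 6 mm proud of its top, with a few blue-capped tubes up to 100 mm above the bench. The clamp screws stand on its top, 98 mm to the +y side (left) and -y side (right) of its centre.
- clamp_left_head (a point): Left (+y) clamp screw: point on its axis at the head's top, 95.5 mm above the bench. Steel head 32 mm across with one straight slot right across it, 8 mm wide and 8 mm deep, open at both ends. The frame turns with the screw: z up, x along the slot towards the claw, a flat steel finger below the head that reaches 43 mm from the axis.
- clamp_right_head (a point): Right (-y) clamp screw, same as the left one: top of the head on its axis, 95.5 mm above the bench; z up, x along the slot towards the claw.
- clamp_left (a joint): Left screw angle, rad; grows as it turns clockwise seen from above. 0: stop, claw along the heater's +x. 1.571: stop, claw points at the tube block (heater's -y), clamped. Stiff (about 0.06 N m), stays where it is left, does not rise or sink.
- clamp_right (a joint): Right screw angle, rad; grows as it turns clockwise seen from above. 0: stop, claw along the heater's -x. 1.571: stop, claw points at the tube block (heater's +y), clamped. As stiff as the left one.
- key: Upright loose key, 0.1 to 0.17 kg. Origin: centre of the blade's lower edge, z up. Blade 22 (x) by 4 mm (y), z 3 to 10 mm, its tip 19 by 2.5 mm below that; shaft 16 mm across, z 10 to 52; black collar 40 mm across, z 52 to 58; flat black handle 44 (x) by 14 mm (y), z 58 to 102: grip it along y. Blade and handle are parallel. In a slot the blade has about 0.18 rad of play either way.
- stand: White block fixed to the bench, 60 by 60 mm, 56 mm high (foot 90 by 90 by 6 mm), with a vertical square hole 26 by 26 mm right through its middle. Origin: centre of its underside. The key's shaft hangs in the hole, collar on the block's top, key origin 4 mm above the stand's; any yaw will do.
- bottle: White plastic bottle, 64 mm across, 150 mm tall; bystander. Origin: centre of its underside.
- jar: Small pale jar with a white cap, 60 mm across, 70 mm tall; bystander. Origin: centre of its underside.
- calculator: White desk calculator lying flat, 130 by 80 by 18 mm; bystander. Origin: centre of its underside.
Not all that is in view belongs to the job. What is shaped like the stand but turquoise is not meant. There is more than one size of the key; the job needs the smaller.

How it is judged:
By the outcome, as a careful person would: the job done as asked, in the order asked, and still so for the second after the job is handed in, with the robot touching nothing.
It also fails if it takes over 56 s, if anything falls off the work surface, if the arm or the gripper's body presses on something with over 40 N, if the wrist force passes 120 N, or if a joint passes its speed limit or range.

## Working session

There is one attempt and no reset: what is moved stays moved. The work goes in short steps, Python scripts to look and compute and a tool call to move; the robot and the scene stay as the last step left them, time stands still between calls to the robot, and variables do not carry over. Pictures are saved under pics/ and viewed, at most 10 in all, crops included, and the job is handed in when it is done.

Besides the shell and the picture viewer there is one more tool, called after "Request:" as a command line: name --argument value ..., lists and objects as JSON in quotes. send_rows: Moves the arm, as the interface text tells. Its arguments: {"type":"object","properties":{"series":{"type":"array"}},"required":["series"]}

```bash
mkdir -p pics
cat > h.py <<'E'
import numpy as np, cv2
from cell import sensors, get_image, ctrl
def grab(n):
    d=get_image(n); np.savez(f'pics/{n}.npz',**d); return d
def K(d):
    f=240/np.tan(np.radians(d['vfov'])/2); return f,float(d['cx']),float(d['cy'])
def ray(d,u,v):
    f,cx,cy=K(d); M=np.linalg.inv(d['world_to_cam']); r=M[:3,:3]@np.array([(u-cx)/f,(v-cy)/f,1]); return M[:3,3],r
def onz(d,u,v,z):
    o,r=ray(d,u,v); return o+r*(z-o[2])/r[2]
def dep(d,u,v):
    o,r=ray(d,u,v); return o+r*float(d['depth'][int(v),int(u)])
def proj(d,p):
    f,cx,cy=K(d); c=d['world_to_cam']@np.append(p,1); return f*c[0]/c[2]+cx,f*c[1]/c[2]+cy
def cloud(d):
    f,cx,cy=K(d); v,u=np.mgrid[:480,:640]; z=d['depth']; M=np.linalg.inv(d['world_to_cam'])
    return np.stack([(u-cx)/f*z,(v-cy)/f*z,z],-1)@M[:3,:3].T+M[:3,3]
E
python3 - <<'E'
from h import *
for n in ['scene','side']:
    d=grab(n); cv2.imwrite(f'pics/{n}1.png',d['img'][...,::-1]); print(n,d['vfov'],np.linalg.inv(d['world_to_cam']).round(2))
print(sensors.read_state())
E
```

```text
scene 43.35278224256427 [[-3.70000e-01  6.20000e-01 -7.00000e-01  1.57467e+03]
 [ 9.30000e-01  2.30000e-01 -2.90000e-01  4.07970e+02]
 [-2.00000e-02 -7.60000e-01 -6.60000e-01  1.02091e+03]
 [ 0.00000e+00  0.00000e+00  0.00000e+00  1.00000e+00]]
side 43.05705740801746 [[ 7.9000e-01 -3.7000e-01  5.0000e-01 -6.0700e+01]
 [-6.2000e-01 -4.4000e-01  6.5000e-01 -8.5312e+02]
 [-2.0000e-02 -8.2000e-01 -5.7000e-01  8.5150e+02]
 [ 0.0000e+00  0.0000e+00  0.0000e+00  1.0000e+00]]
{'clock': 0.1, 'qpos': array([-1.37182607,  0.62926491,  0.03842849,  1.51825788, -0.02704429,
        0.99629048, -0.02000427]), 'qd': array([-0.00111769, -0.00326329,  0.00078278, -0.0017601 , -0.00121516,
        0.00081285,  0.00172886]), 'tau': array([ 3.80410362e-03, -5.64526248e+01,  1.23039432e+00, -1.93972939e+01,
        1.12068438e-02,  5.43564936e-03,  8.09902332e-06]), 'eef_pos': array([169.90871042, 626.85717373, 247.47663152]), 'tool_rot': array([-3.13988867e+00, -2.91940630e-05,  2.87680739e+00]), 'force': array([-0.40886117,  0.46942377, -0.38824033]), 'torque': array([ 1.06589860e-05, -4.01166026e-03, -2.98494074e-02]), 'gripper_force': 0.0, 'width': 85.55607821322299}
```

View pics/scene1.png

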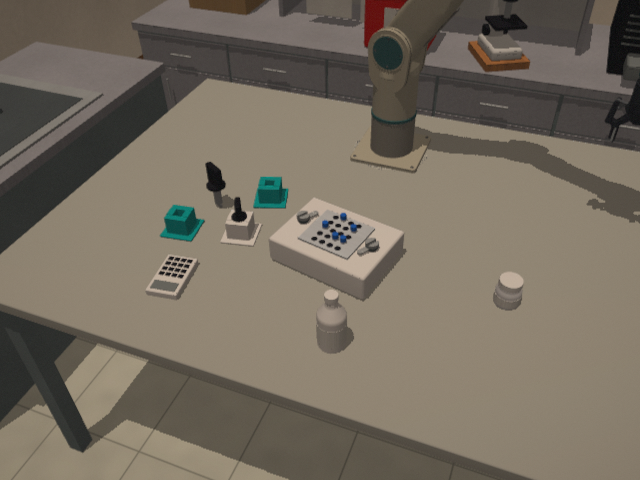

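View pics/side1.png

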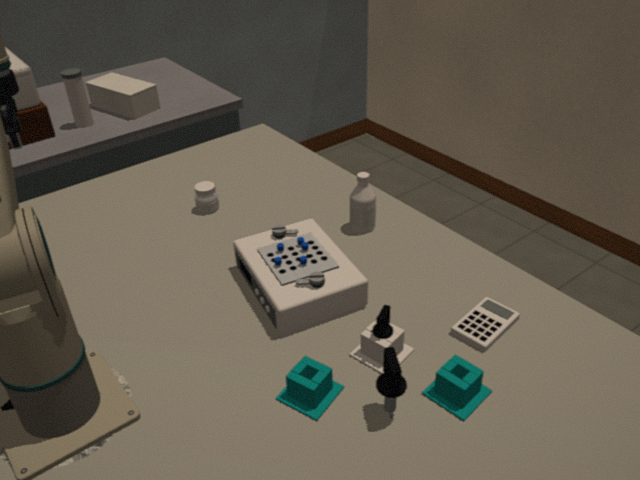

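Scene: candidates for the key are the black key in the white stand (scene 238,210; side 383,322) and a larger-looking one on the bench (scene 215,180; side 391,380). Stands are white (240,228) and turquoise (181,222) and (270,192). Heater screws are at scene (304,217) and (372,245). I choose the key in the white stand and check it by measuring it and with one close crop.

Run:
```python
from h import *
D={n:dict(np.load(f'pics/{n}.npz')) for n in ['scene','side']}
boxes={'scene':[(200,155,230,210),(222,190,262,245)],'side':[(375,340,410,415),(350,300,415,375)]}
for n,d in D.items():
    P=cloud(d); hsv=cv2.cvtColor(d['img'],cv2.COLOR_RGB2HSV)
    for b in boxes[n]:
        s=np.s_[b[1]:b[3],b[0]:b[2]]; p=P[s].reshape(-1,3); v=hsv[s][...,2].ravel()
        m=(v<45)&(p[:,2]>20)&(p[:,2]<200); q=p[m]
        print(n,b,len(q),'z',np.percentile(q[:,2],[1,50,99]).round(),'mean',q.mean(0).round(),'ext',np.ptp(q,axis=0).round())
        w=(v>45)&(abs(p[:,2]-56)<3); 
        if w.sum()>20: print('  top56',p[w].mean(0).round(1),w.sum())
    # heater
    m=(abs(P[...,2]-75)<2.5)&(P[...,0]>350)&(P[...,0]<900)&(abs(P[...,1])<300)
    k,l,st,c=cv2.connectedComponentsWithStats(m.astype(np.uint8)); i=1+st[1:,4].argmax()
    q=P[l==i][:,:2].astype(np.float32); print('heater top',cv2.minAreaRect(q),len(q))
    m=(abs(P[...,2]-95.5)<3)&(P[...,0]>350)&(P[...,0]<900)&(abs(P[...,1])<300)
    k,l,st,c=cv2.connectedComponentsWithStats(m.astype(np.uint8))
    for j in range(1,k):
        if st[j,4]>15: print('head?',c[j].round(),st[j,4],P[l==j].mean(0).round(1))
a=cv2.resize(D['scene']['img'][150:260,195:285],None,fx=4.4,fy=4.4,interpolation=cv2.INTER_CUBIC)
b=cv2.resize(D['side']['img'][215:325,240:345],None,fx=3.8,fy=4.4,interpolation=cv2.INTER_CUBIC)
cv2.imwrite('pics/crop1.png',np.hstack([a,b])[...,::-1])
```

```text
scene (200, 155, 230, 210) 372 z [ 70. 103. 135.] mean [ 453. -359.  103.] ext [57. 55. 69.]
scene (222, 190, 262, 245) 187 z [ 57.  81. 109.] mean [ 537. -246.   82.] ext [46. 37. 55.]
  top56 [ 536.2 -247.8   55.8] 183
heater top ((530.0673828125, 15.834197998046875), (268.990478515625, 200.4419708251953), 77.99850463867188) 2551
head? [303. 215.] 76 [508.3 -80.4  95. ]
head? [324. 224.] 18 [524.9 -16.4  95.6]
head? [352. 228.] 18 [516.2  52.   95.7]
head? [369. 240.] 36 [543.2 104.   94.9]
head? [374. 244.] 38 [553.3 118.6  95.1]
head? [331. 320.] 112 [806.9 106.8  95.7]
side (375, 340, 410, 415) 937 z [ 69. 104. 135.] mean [ 432. -373.  104.] ext [52. 55. 94.]
  top56 [ 510.3 -275.    55.9] 103
side (350, 300, 415, 375) 774 z [ 60. 106. 135.] mean [ 480. -311.  105.] ext [127. 158.  80.]
  top56 [ 519.8 -257.6   55.9] 418
heater top ((522.9930419921875, 14.250808715820312), (271.9801330566406, 198.3883819580078), 78.14000701904297) 3570
head? [362. 199.] 83 [771.2  85.1  95.6]
head? [278. 229.] 92 [543.1 109.6  95.2]
head? [302. 244.] 37 [548.6  28.2  96. ]
head? [316. 274.] 57 [508.4 -73.8  95.2]
head? [316. 280.] 59 [498.  -88.5  95.2]
head? [381. 323.] 23 [ 511.  -262.9   95.7]
```

View pics/crop1.png

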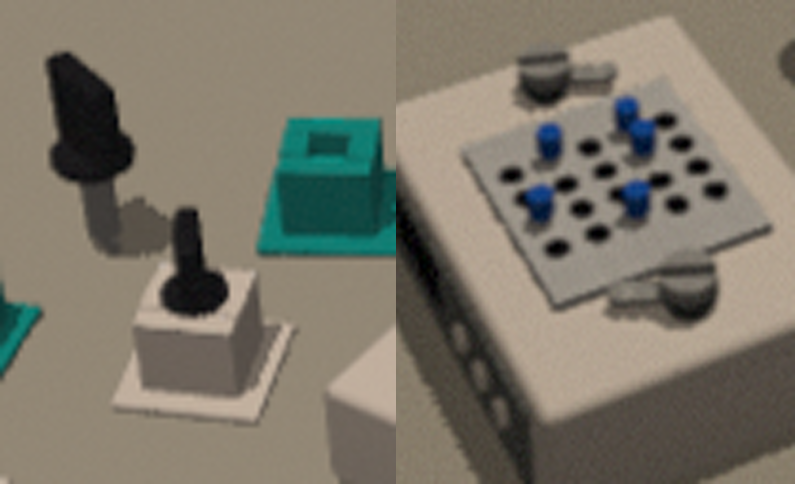

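The crop confirms it: the key in the white stand tops out at z≈106 (smaller), while the other reaches 135. The claws lie roughly along heater +x (left) and −x (right). I'm moving to look over the heater.

Request:
send_rows --series '[[85,[0.5,-0.85,0.1],[0,0,0]],[85,[0.5,-0.85,0.1],[0,0,0]],[85,[0.5,-0.85,0.1],[0,0,0]],[85,[0.5,-0.85,0.1],[0,0,0]],[85,[0.5,-0.85,0.1],[0,0,0]],[85,[0.5,-0.85,0.1],[0,0,0]],[85,[0.5,-0.85,0.1],[0,0,0]],[85,[0.5,-0.85,0.1],[0,0,0]]]'

```text
clock: 1.1
eef_pos: [410.7, 217.6, 296.5]
tool_rot: [3.142, -0.0, 2.877]
force: [0.9, 0.9, 0.1]
width: 84.9
gripper_force: 0.0
```

Request:
send_rows --series '[[85,[0.5,-0.85,0],[0,0,0]],[85,[0.5,-0.85,0],[0,0,0]],[85,[0.5,-0.85,0],[0,0,0]],[85,[0.3,-0.85,0],[0,0,0]],[85,[0,0,0],[0,0,0]],[85,[0,0,0],[0,0,0]]]'

```text
clock: 1.85
eef_pos: [517.6, 15.8, 295.9]
tool_rot: [3.141, -0.001, 2.877]
force: [-0.4, 0.4, -0.7]
width: 84.9
gripper_force: 0.0
```

Run:
```python
from h import *
d=grab('wrist'); cv2.imwrite('pics/w1.png',d['img'][...,::-1]); print(d['vfov'],np.linalg.inv(d['world_to_cam']).round(2))
print(sensors.read_state()['qpos'])
```

```text
69.0093535543935 [[ 2.6000e-01  9.2000e-01  2.9000e-01  4.4232e+02]
 [ 9.7000e-01 -2.5000e-01 -8.0000e-02  3.5220e+01]
 [ 0.0000e+00  3.0000e-01 -9.5000e-01  4.1982e+02]
 [ 0.0000e+00  0.0000e+00  0.0000e+00  1.0000e+00]]
[-0.21128641  0.38750496  0.17611761  1.82317557 -0.08322094  0.93901034
  1.30881987]
```

View pics/w1.png

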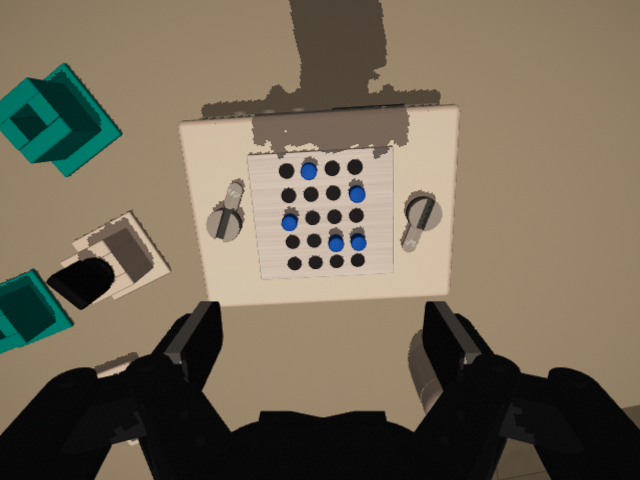

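Wrist view: right head at (224,225) with its claw to (237,187), left head at (424,213) with its claw to (408,246). The key and white stand are at (85,280).

Run:
```python
from h import *
d=dict(np.load('pics/wrist.npz')); g=cv2.cvtColor(d['img'],cv2.COLOR_RGB2GRAY); hsv=cv2.cvtColor(d['img'],cv2.COLOR_RGB2HSV)
P=cloud(d)
m=(abs(P[...,2]-75)<2.5); 
k,l,st,c=cv2.connectedComponentsWithStats(m.astype(np.uint8)); i=1+st[1:,4].argmax()
print('heater',cv2.minAreaRect(P[l==i][:,:2].astype(np.float32)))
for nm,(u,v),cl in [('R',(224,225),(237,187)),('L',(424,213),(408,246))]:
    s=np.s_[v-28:v+29,u-28:u+29]; vv,uu=np.mgrid[v-28:v+29,u-28:u+29]
    top=(abs(P[s][...,2]-95.5)<3); 
    pts=np.array([onz(d,a,b,95.5)[:2] for a,b in zip(uu[top],vv[top])],np.float32)
    (cc,r)=cv2.minEnclosingCircle(pts); print(nm,'head',cc,r,len(pts),pts.mean(0))
    A=np.array([onz(d,a,b,95.5)[:2] for a,b in zip(uu.ravel(),vv.ravel())]).reshape(57,57,2)
    inh=np.linalg.norm(A-cc,axis=-1)<15; dk=inh&(g[s]<70); q=A[dk]; 
    w,V=np.linalg.eigh(np.cov(q.T)); e=V[:,1]; print('  slot ang',np.degrees(np.arctan2(e[1],e[0])),w**.5,q.mean(0),dk.sum())
    t=onz(d,*cl,80)[:2]-cc; print('  claw ang',np.degrees(np.arctan2(t[1],t[0])),np.linalg.norm(t))
    cv2.imwrite(f'pics/z{nm}.png',cv2.resize(d['img'][s],None,fx=6,fy=6)[...,::-1])
# key handle / stand
f=(g<60)&(P[...,2]>58)&(P[...,2]<125); f[:, 200:]=0
q=P[f]; print('key black',q.mean(0),len(q))
for z0,z1 in [(98,112),(60,65),(53,57.5)]:
    mm=(P[...,2]>z0)&(P[...,2]<z1); mm[:,175:]=0; mm[:210]=0; q=P[mm&((g<60) if z0>57 else (g>70))]
    if len(q)>10: print(z0,len(q),q.mean(0),cv2.minAreaRect(q[:,:2].astype(np.float32)))
```

```text
heater ((524.97265625, 14.06951904296875), (264.6728210449219, 195.28292846679688), 78.03887176513672)
R head (504.47747802734375, -80.78707885742188) 16.181018829345703 551 [504.35803 -80.96189]
  slot ang 144.82155402313688 [1.96364659 7.904753  ] [503.06808353 -80.48536438] 194
  claw ang 144.89978210795158 37.116083603601304
L head (544.6290283203125, 109.31780242919922) 16.37850570678711 581 [544.4875  109.37668]
  slot ang 147.84026223100065 [2.03994147 8.3718654 ] [544.26068352 109.79763805] 217
  claw ang -30.229082065390624 38.31645510895421
key black [ 524.78643934 -246.81634512   84.75548961] 2115
98 690 [ 526.36737514 -250.2049779   102.99552352] ((527.132568359375, -251.38084411621094), (43.25797653198242, 14.90534496307373), 27.110248565673828)
60 238 [ 522.43757608 -243.42265985   61.41691751] ((520.8941650390625, -241.47425842285156), (40.46013641357422, 14.805839538574219), 27.052030563354492)
53 1516 [ 537.82937452 -287.00809974   54.16491919] ((543.7843627929688, -321.7826232910156), (60.980010986328125, 206.07676696777344), 13.58726692199707)
```

Request:
send_rows --series '[[85,[0,-0.5,-0.1],[0,0,0.95]],[85,[0,-0.5,-0.1],[0,0,0.95]],[85,[0,-0.5,-0.2],[0,0,0.95]],[85,[0,-0.5,-0.2],[0,0,0.95]],[85,[0,-0.5,-0.2],[0,0,0.95]],[85,[0,-0.5,-0.2],[0,0,0.95]],[85,[0.08,-0.5,-0.2],[0,0,0.95]],[85,[0.08,-0.5,-0.2],[0,0,0.95]]]'

```text
clock: 2.9
eef_pos: [528.4, -223.3, 212.0]
tool_rot: [3.141, 0.001, -2.737]
force: [-0.2, -0.7, -0.4]
width: 85.0
gripper_force: 0.0
```

Request:
send_rows --series '[[85,[0,-0.45,-0.1],[0,0,0.84]],[85,[0,0,0],[0,0,0]],[85,[0,0,0],[0,0,0]]]'

```text
clock: 3.28
eef_pos: [528.2, -249.3, 206.4]
tool_rot: [3.14, 0.001, -2.668]
force: [-0.2, 0.3, -0.1]
width: 84.9
gripper_force: 0.0
```

Run:
```python
from h import *
d=grab('wrist'); g=cv2.cvtColor(d['img'],cv2.COLOR_RGB2GRAY); P=cloud(d)
cv2.imwrite('pics/w2.png',d['img'][...,::-1])
s=sensors.read_state(); print(s['eef_pos'],s['tool_rot'],s['qpos'])
R=np.linalg.norm(P[...,:2]-[527,-251],axis=-1)<60
for n,m in [('handle',(P[...,2]>97)&(P[...,2]<112)&(g<60)),('collar',(P[...,2]>59)&(P[...,2]<65)&(g<60)),('standtop',(abs(P[...,2]-56)<2.5)),('foot',(abs(P[...,2]-6)<3))]:
    q=P[m&R]
    if len(q)>10: print(n,len(q),q.mean(0).round(1),q[:,:2].min(0),q[:,:2].max(0),cv2.minAreaRect(q[:,:2].astype(np.float32)))
```

```text
[ 528.33806042 -249.22480954  206.59099164] [ 3.14069555e+00  8.73313994e-04 -2.66758427e+00] [ 0.39795396  0.58159294 -0.00700687  1.75127411  0.00359752  0.8088578
  2.43442033]
handle 1192 [ 525.4 -254.   103.7] [ 505.45013679 -267.86172521] [ 547.63089642 -238.90991005] ((526.6656494140625, -253.27980041503906), (43.198299407958984, 13.198393821716309), 26.538345336914062)
collar 828 [ 526.2 -253.2   60.2] [ 506.99448284 -272.58555423] [ 546.28606218 -233.85808793] ((526.36962890625, -253.3859100341797), (37.83381271362305, 38.243125915527344), 15.840023040771484)
standtop 2393 [ 523.4 -254.8   54.4] [ 492.75246667 -286.8103195 ] [ 561.0806375  -218.79314984] ((526.6970825195312, -252.96136474609375), (59.44860076904297, 59.89996337890625), 11.466299057006836)
foot 2874 [ 511.2 -262.1    4.2] [ 475.36336148 -303.94374998] [ 578.04912713 -201.84822449] ((526.6519165039062, -252.9746551513672), (89.20480346679688, 89.46748352050781), 11.573046684265137)
```

View pics/w2.png

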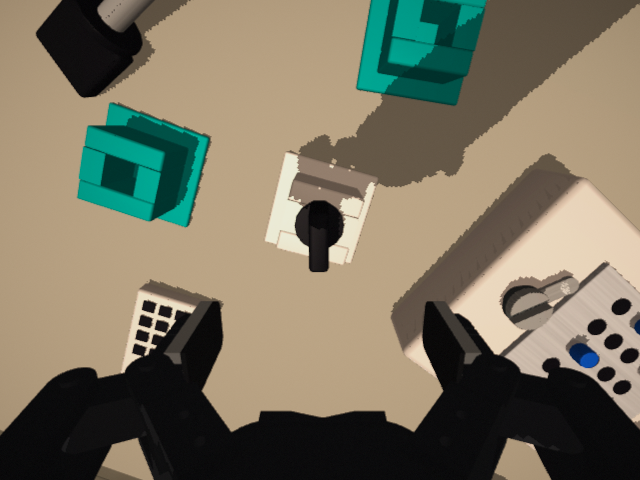

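The key stands in the white stand at (318,235), with no obstacle for the fingers.

Request:
send_rows --series '[[85,[-0.03,-0.07,-0.5],[0,0,0]],[85,[0,0,-0.5],[0,0,0]],[85,[0,0,-0.5],[0,0,0]],[85,[0,0,-0.5],[0,0,0]],[85,[0,0,0],[0,0,0]],[0,[0,0,0],[0,0,0]],[0,[0,0,0],[0,0,0]],[0,[0,0,0],[0,0,0]]]'

```text
clock: 4.32
eef_pos: [526.5, -256.0, 87.5]
tool_rot: [-3.14, 0.001, -2.67]
force: [-0.5, 0.8, -0.5]
width: 32.0
gripper_force: 0.0
```

Request:
send_rows --series '[[0,[0,0,0],[0,0,0]],[0,[0,0,0],[0,0,0]],[0,[0,0,0],[0,0,0]]]'

```text
clock: 4.7
eef_pos: [526.1, -255.8, 87.0]
tool_rot: [-3.141, 0.0, -2.67]
force: [-0.2, 0.9, 6.6]
width: 13.1
gripper_force: 59.2
```

Gripped (13.1 mm, 59 N). Lifting and carrying it to the right screw.

Request:
send_rows --series '[[0,[0,0,0.2],[0,0,0]],[0,[0,0,0.4],[0,0,0]],[0,[0,0,0.5],[0,0,0]],[0,[0,0,0.5],[0,0,0]],[0,[0,0,0.4],[0,0,-0.8]],[0,[-0.05,0.3,0],[0,0,-0.95]],[0,[-0.05,0.3,0],[0,0,-0.95]],[0,[-0.05,0.3,0],[0,0,-0.95]]]'

```text
clock: 5.7
eef_pos: [516.6, -201.3, 206.8]
tool_rot: [3.142, 0.0, -2.991]
force: [-0.7, 0.1, -2.3]
width: 13.6
gripper_force: 58.5
```

Request:
send_rows --series '[[0,[-0.05,0.3,0],[0,0,-0.95]],[0,[-0.05,0.3,0],[0,0,-0.95]],[0,[-0.05,0.3,0],[0,0,-0.95]],[0,[-0.05,0.3,0],[0,0,-0.95]],[0,[0,0.3,0],[0,0,-0.95]],[0,[0,0.3,0],[0,0,-0.95]],[0,[0,0.2,0],[0,0,-0.95]],[0,[0,0,0],[0,0,-0.95]]]'

```text
clock: 6.7
eef_pos: [504.9, -80.4, 206.7]
tool_rot: [3.141, -0.0, 2.631]
force: [0.1, -0.2, -1.7]
width: 13.1
gripper_force: 58.5
```

Request:
send_rows --series '[[0,[0,0,0],[0,0,-0.95]],[0,[0,0,0],[0,0,-0.2]],[0,[0,0,0],[0,0,0]],[0,[0,0,0],[0,0,0]]]'

```text
clock: 7.2
eef_pos: [504.9, -81.9, 206.4]
tool_rot: [3.141, 0.0, 2.532]
force: [0.1, -0.2, -1.9]
width: 13.6
gripper_force: 58.5
```

```bash
python3 - <<'E'
from h import *
s=sensors.read_state(); print(s['eef_pos'],s['tool_rot'],s['qpos'],s['force'],s['width'])
for n in ['wrist','scene','side']: d=grab(n); cv2.imwrite(f'pics/{n}3.png',d['img'][...,::-1])
E
cp pics/wrist.npz pics/wrist3.npz
```

```text
[504.89260552 -81.87154221 206.43232769] [3.14137322e+00 2.18571675e-06 2.53181780e+00] [-0.11104407  0.50715087  0.31578875  1.9520467  -0.23192575  0.71695244
  1.30434112] [ 0.08387083 -0.23381985 -1.93377297] 13.635535013920327
```

View pics/wrist3.png

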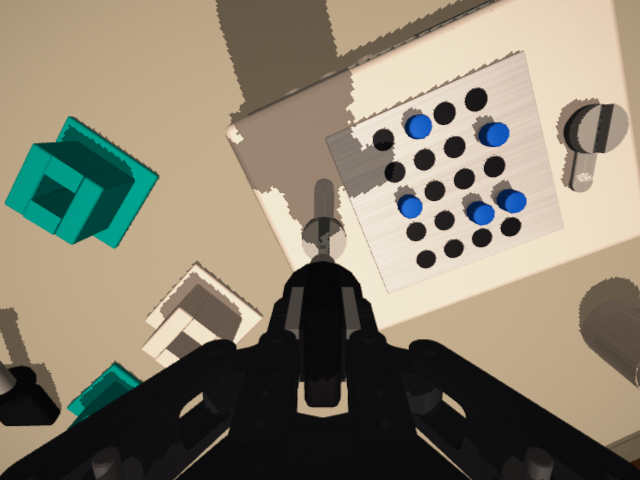

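Wrist: the right head is centred near (323,238) with its slot running up to the claw at (323,190). The key's shaft and blade sit at (322,260), nearly in line. Measuring the lateral offset in the tool frame.

Run:
```python
from h import *
d=dict(np.load('pics/wrist3.npz')); P=cloud(d); g=cv2.cvtColor(d['img'],cv2.COLOR_RGB2GRAY)
print(K(d),np.linalg.inv(d['world_to_cam']).round(3))
tcp=np.array([504.9,-81.9]); yaw=2.5318; ex=np.array([np.cos(yaw),np.sin(yaw)]); ey=np.array([np.sin(yaw),-np.cos(yaw)])
def T(p): q=np.asarray(p)[...,:2]-tcp; return np.stack([q@ex,q@ey],-1)
reg=np.zeros_like(g,bool); reg[200:275,290:360]=1
m=reg&(abs(P[...,2]-95.5)<3); t=T(P[m]); print('head tool-xy min/max',t.min(0),t.max(0),m.sum())
vv,uu=np.nonzero(m&(np.arange(480)[:,None]<250))
print('cols per row', [(r,uu[vv==r].min(),uu[vv==r].max()) for r in range(220,250,4) if (vv==r).any()])
# left head
m=np.zeros_like(reg); m[95:160,555:635]=1; m&=abs(P[...,2]-95.5)<3
print('Lhead',cv2.minEnclosingCircle(P[m][:,:2].astype(np.float32)))
# claw
m=np.zeros_like(reg); m[170:222,300:345]=1; m&=(P[...,2]>77)&(P[...,2]<90)
q=P[m]; print('claw z',np.median(q[:,2]) if len(q) else 0,len(q)); 
if len(q): t=T(q); w,V=np.linalg.eigh(np.cov(t.T)); print(t.mean(0),V[:,1])
# key shaft/blade
m=np.zeros_like(reg); m[235:275,305:340]=1; m&=(P[...,2]>115)&(P[...,2]<170); q=P[m]
for z in range(118,170,6):
    a=q[abs(q[:,2]-z)<3]
    if len(a)>3: t=T(a); print(z,len(a),t.min(0).round(1),t.max(0).round(1))
c=cv2.resize(d['img'][165:285,270:380],None,fx=5,fy=5,interpolation=cv2.INTER_CUBIC); cv2.imwrite('pics/c3.png',c[...,::-1])
```

```text
(np.float64(349.1411109780854), 322.1740256352367, 237.73275961931026) [[ 5.73000e-01  7.81000e-01  2.48000e-01  4.40660e+02]
 [ 8.20000e-01 -5.46000e-01 -1.73000e-01 -3.83460e+01]
 [ 0.00000e+00  3.03000e-01 -9.53000e-01  3.30214e+02]
 [ 0.00000e+00  0.00000e+00  0.00000e+00  1.00000e+00]]
head tool-xy min/max [-13.64624332 -15.58654792] [15.53365794 16.03040759] 971
cols per row [(220, np.int64(317), np.int64(318)), (224, np.int64(310), np.int64(338)), (228, np.int64(306), np.int64(342)), (232, np.int64(303), np.int64(343)), (236, np.int64(302), np.int64(346)), (240, np.int64(302), np.int64(346)), (244, np.int64(302), np.int64(346)), (248, np.int64(303), np.int64(344))]
Lhead ((545.6071166992188, 109.54792785644531), 17.48512840270996)
claw z 84.10518747687084 855
[28.17392564  1.1167242 ] [-0.9771742  -0.21243961]
124 7 [ 7.6 -1.8] [8.1 0.7]
130 62 [-1.2 -8.5] [8.4 6.8]
136 83 [ 0.5 -7.8] [7.5 6. ]
142 54 [ 2.  -6.5] [5.1 5.3]
```

View pics/c3.png

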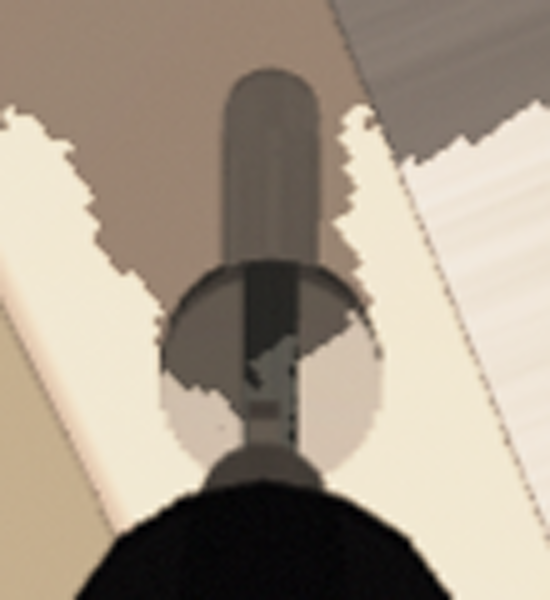

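Request:
send_rows --series '[[0,[0.02,0.01,-0.15],[0,0,0]],[0,[0,0,-0.15],[0,0,0]],[0,[0,0,-0.1],[0,0,0]],[0,[0,0,-0.05],[0,0,0]],[0,[0,0,-0.05],[0,0,0]],[0,[0,0,-0.05],[0,0,0]],[0,[0,0,0],[0,0,0]],[0,[0,0,0],[0,0,0]]]'

```text
clock: 8.35
eef_pos: [506.2, -81.3, 173.5]
tool_rot: [3.141, 0.0, 2.531]
force: [0.4, -1.0, -1.7]
width: 13.4
gripper_force: 58.5
```

Run:
```python
from h import *
s=sensors.read_state(); print(s['eef_pos'],s['tool_rot'],s['force'],s['torque'])
```

```text
[506.20962199 -81.27357868 173.45476319] [3.14143024e+00 2.48472991e-04 2.53115548e+00] [ 0.43992238 -1.04694741 -1.70480647] [-0.00229883  0.00416719  0.03440586]
```

In the slot with no vertical load. Going 2 mm deeper and turning clockwise.

Request:
send_rows --series '[[0,[0,0,-0.03],[0,0,0]],[0,[0,0,0],[0,0,-0.8]],[0,[0,0,0],[0,0,-0.8]],[0,[0,0,0],[0,0,-0.8]],[0,[0,0,0],[0,0,-0.8]],[0,[0,0,0],[0,0,-0.8]],[0,[0,0,0],[0,0,-0.8]],[0,[0,0,0],[0,0,0]]]'

```text
clock: 9.35
eef_pos: [506.5, -81.1, 171.5]
tool_rot: [3.141, 0.001, 2.113]
force: [0.5, 0.2, -1.5]
width: 13.5
gripper_force: 58.5
```

Run:
```python
from h import *
s=sensors.read_state(); print(s['eef_pos'],s['tool_rot'],s['force'],s['torque'])
```

```text
[506.48541831 -81.06944548 171.54625777] [3.14112153e+00 5.07778182e-04 2.11343305e+00] [ 0.45864909  0.23210307 -1.45621933] [ 0.07820503 -0.23002204  0.04540031]
```

Request:
send_rows --series '[[0,[0,0,0],[0,0,-0.9]],[0,[0,0,0],[0,0,-0.9]],[0,[0,0,0],[0,0,-0.9]],[0,[0,0,0],[0,0,-0.9]],[0,[0,0,0],[0,0,-0.9]],[0,[0,0,0],[0,0,-0.9]],[0,[0,0,0],[0,0,-0.9]],[0,[0,0,0],[0,0,-0.9]]]'

```text
clock: 10.35
eef_pos: [506.5, -81.4, 171.6]
tool_rot: [3.141, 0.0, 1.483]
force: [0.8, 0.8, -3.1]
width: 13.2
gripper_force: 58.4
```

Request:
send_rows --series '[[0,[0,0,0],[0,0,-0.9]],[0,[0,0,0],[0,0,-0.5]],[0,[0,0,0],[0,0,0]]]'

```text
clock: 10.72
eef_pos: [506.4, -81.4, 171.6]
tool_rot: [3.141, 0.0, 1.363]
force: [1.1, -0.5, -2.2]
width: 13.4
gripper_force: 58.4
```

Run:
```python
from h import *
s=sensors.read_state(); print(s['eef_pos'],s['tool_rot'],s['force'],s['torque'],s['qpos'])
```

```text
[506.44046072 -81.43784283 171.5722529 ] [3.14078837e+00 3.76828493e-04 1.36292763e+00] [ 1.09327394 -0.51022171 -2.22492256] [-0.22275826 -0.40808336  0.07297858] [-0.3084787   0.62588062  0.63148677  1.98692587 -0.56122687  0.70646009
  0.46448601]
```

Request:
send_rows --series '[[0,[0,0,0],[0,0,-0.7]],[0,[0,0,0],[0,0,-0.7]],[0,[0,0,0],[0,0,0]]]'

```text
clock: 11.1
eef_pos: [506.4, -81.5, 171.6]
tool_rot: [3.141, 0.0, 1.241]
force: [1.5, -1.4, -2.9]
width: 13.2
gripper_force: 58.5
```

Run:
```python
from h import *
s=sensors.read_state(); print(s['eef_pos'],s['tool_rot'],s['force'],s['torque'])
```

```text
[506.41129062 -81.46824119 171.56517161] [3.14079629e+00 3.01630665e-04 1.24122800e+00] [ 1.46029421 -1.42665407 -2.88134761] [-0.25339771 -0.44203511  0.03985576]
```

Request:
send_rows --series '[[0,[0,0,0],[0,0,-0.4]],[0,[0,0,0],[0,0,-0.4]],[0,[0,0,0],[0,0,0]]]'

```text
clock: 11.48
eef_pos: [506.3, -81.5, 171.6]
tool_rot: [3.141, 0.0, 1.17]
force: [1.3, -1.6, -2.2]
width: 13.3
gripper_force: 58.5
```

Run:
```python
from h import *
s=sensors.read_state(); print(s['eef_pos'],s['tool_rot'],s['force'],s['torque'])
```

```text
[506.31961743 -81.48132217 171.58476486] [3.14091510e+00 2.78261315e-04 1.16956388e+00] [ 1.29515478 -1.58443501 -2.2490581 ] [-0.4797524  -0.55044615  0.08837319]
```

Request:
send_rows --series '[[0,[0,0,0],[0,0,-0.5]],[0,[0,0,0],[0,0,-0.5]],[0,[0,0,0],[0,0,0]]]'

```text
clock: 11.85
eef_pos: [506.4, -81.5, 171.6]
tool_rot: [3.141, 0.0, 1.082]
force: [1.7, -1.5, -2.4]
width: 13.8
gripper_force: 58.5
```

```bash
python3 - <<'E'
from h import *
s=sensors.read_state(); print(s['eef_pos'],s['tool_rot'],s['force'],s['torque'])
c=np.array([504.9,-81.2])
for n in ['wrist','scene','side']:
    d=grab(n); P=cloud(d); hsv=cv2.cvtColor(d['img'],cv2.COLOR_RGB2HSV)
    r=np.linalg.norm(P[...,:2]-c,axis=-1)
    m=(r>20)&(r<48)&(P[...,2]>82)&(P[...,2]<93)&(hsv[...,1]<110); q=P[m][:,:2]-c
    if len(q)>5:
        a=np.degrees(np.arctan2(q[:,1],q[:,0])); print(n,len(q),np.median(a),q.mean(0),np.percentile(np.linalg.norm(q,axis=1),[5,95]))
E
python3 - <<'E'
import cv2;i=cv2.imread('pics/scene3.png')
E
```

```text
[506.41928197 -81.46224507 171.57544456] [3.14071012e+00 3.93282120e-04 1.08229419e+00] [ 1.69227126 -1.52393859 -2.39833205] [-0.7070468  -0.78229191  0.22345093]
wrist 760 76.2854780490971 [ 7.24131417 29.65642089] [21.26406659 40.47092288]
scene 54 71.16347937070546 [10.60000383 29.87487263] [20.90061798 47.13156349]
side 60 87.1709349846133 [-0.42572059 34.72110316] [27.19226103 46.76047941]
```

Torque has jumped to 0.22 N·m, so the screw is at its stop, with the claw at about 77° (goal 78). I'm backing off within the play, lifting and going to the left screw.

Request:
send_rows --series '[[0,[0,0,0],[0,0,0.8]],[0,[0,0,0],[0,0,0.8]],[0,[0,0,0.1],[0,0,0]],[0,[0,0,0.25],[0,0,0]],[0,[0,0,0.25],[0,0,0]],[0,[0.05,0.25,0],[0,0,1]],[0,[0.05,0.25,0],[0,0,1]],[0,[0.05,0.25,0],[0,0,1]]]'

```text
clock: 13.0
eef_pos: [515.0, -35.6, 208.6]
tool_rot: [3.141, -0.0, 1.486]
force: [-0.2, 0.4, -2.0]
width: 13.3
gripper_force: 58.9
```

Request:
send_rows --series '[[0,[0.05,0.25,0],[0,0,1]],[0,[0.05,0.25,0],[0,0,1]],[0,[0.05,0.25,0],[0,0,1]],[0,[0.05,0.25,0],[0,0,1]],[0,[0.05,0.25,0],[0,0,1]],[0,[0.05,0.25,0],[0,0,1]],[0,[0.05,0.25,0],[0,0,1]],[0,[0.06,0.25,0],[0,0,1]]]'

```text
clock: 14.0
eef_pos: [539.5, 84.2, 208.5]
tool_rot: [-3.141, 0.0, 2.185]
force: [-0.5, 0.6, -1.1]
width: 13.5
gripper_force: 58.9
```

Request:
send_rows --series '[[0,[0.06,0.25,0],[0,0,1]],[0,[0.06,0.2,0],[0,0,1]],[0,[0,0,0],[0,0,1]],[0,[0,0,0],[0,0,1]],[0,[0,0,0],[0,0,0.7]],[0,[0,0,0],[0,0,0]],[0,[0,0,0],[0,0,0]]]'

```text
clock: 14.88
eef_pos: [546.9, 110.7, 208.0]
tool_rot: [-3.142, 0.0, 2.591]
force: [0.6, -0.2, -1.1]
width: 13.4
gripper_force: 58.9
```

Run:
```python
from h import *
s=sensors.read_state(); print(s['eef_pos'],s['tool_rot'],s['force'])
d=grab('wrist'); P=cloud(d); g=cv2.cvtColor(d['img'],cv2.COLOR_RGB2GRAY)
tcp=s['eef_pos'][:2]; yaw=s['tool_rot'][2]; ex=np.array([np.cos(yaw),np.sin(yaw)]); ey=np.array([np.sin(yaw),-np.cos(yaw)])
def T(p): q=np.asarray(p)[...,:2]-tcp; return np.stack([q@ex,q@ey],-1)
v,u=np.mgrid[:480,:640]; reg=(v>190)&(v<280)&(u>270)&(u<380)
t=T(P[reg&(abs(P[...,2]-95.5)<3)]); print('head',t.min(0),t.max(0),len(t))
q=P[reg&(P[...,2]>115)&(P[...,2]<150)]
for z in (124,130,136):
    a=q[abs(q[:,2]-z)<3]; t=T(a)
    if len(a)>3: print(z,len(a),t.min(0).round(1),t.max(0).round(1))
c=np.array([504.9,-81.2]); r=np.linalg.norm(P[...,:2]-c,axis=-1)
q=P[(r>20)&(r<46)&(P[...,2]>82)&(P[...,2]<93)][:,:2]-c
if len(q): print('R claw',np.degrees(np.arctan2(*q.mean(0)[::-1])),len(q))
cv2.imwrite('pics/c4.png',cv2.resize(d['img'][165:285,230:380],None,fx=5,fy=5,interpolation=cv2.INTER_CUBIC)[...,::-1])
```

```text
[546.8595196  110.69421231 207.99685438] [-3.14154006e+00  2.67454923e-04  2.59104388e+00] [ 0.58582958 -0.15814461 -1.14520091]
head [-12.54997464 -17.10916592] [15.90266049 14.57530816] 977
124 5 [ 7.6 -2.5] [7.8 0. ]
130 34 [ 2.6 -2.4] [8.2 4.3]
136 90 [-0.8 -8.5] [8.2 6.7]
R claw 78.30909367688776 463
```

View pics/c4.png

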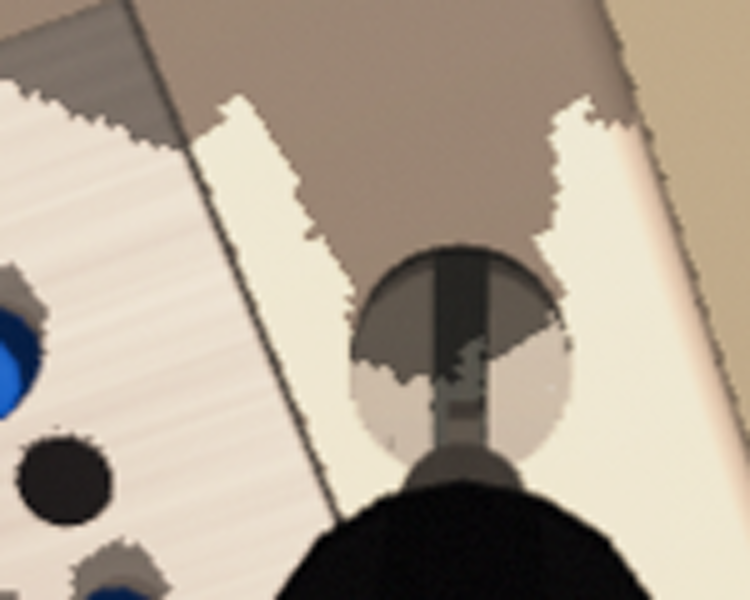

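Right claw confirmed at 78.3°. Left slot (crop 460,340) and blade (464,430) line up within 0.5 mm, so I insert.

Request:
send_rows --series '[[0,[0,-0.01,-0.15],[0,0,0]],[0,[0,0,-0.15],[0,0,0]],[0,[0,0,-0.1],[0,0,0]],[0,[0,0,-0.05],[0,0,0]],[0,[0,0,-0.05],[0,0,0]],[0,[0,0,-0.05],[0,0,0]],[0,[0,0,-0.05],[0,0,0]],[0,[0,0,0],[0,0,0]]]'

```text
clock: 15.92
eef_pos: [546.8, 110.2, 171.3]
tool_rot: [-3.141, -0.0, 2.592]
force: [0.9, 0.6, -2.2]
width: 13.1
gripper_force: 58.9
```

Request:
send_rows --series '[[0,[0,0,0],[0,0,-0.9]],[0,[0,0,0],[0,0,-0.9]],[0,[0,0,0],[0,0,-0.9]],[0,[0,0,0],[0,0,-0.9]],[0,[0,0,0],[0,0,-0.9]],[0,[0,0,0],[0,0,-0.9]],[0,[0,0,0],[0,0,-0.9]],[0,[0,0,0],[0,0,-0.9]]]'

```text
clock: 16.92
eef_pos: [547.3, 110.2, 171.7]
tool_rot: [3.141, 0.0, 1.962]
force: [0.6, -0.3, -2.7]
width: 13.5
gripper_force: 58.8
```

Request:
send_rows --series '[[0,[0,0,0],[0,0,-0.9]],[0,[0,0,0],[0,0,-0.9]],[0,[0,0,0],[0,0,-0.9]],[0,[0,0,0],[0,0,-0.9]],[0,[0,0,0],[0,0,-0.9]],[0,[0,0,0],[0,0,-0.9]],[0,[0,0,0],[0,0,-0.9]],[0,[0,0,0],[0,0,-0.9]]]'

```text
clock: 17.92
eef_pos: [547.0, 109.8, 171.7]
tool_rot: [3.141, 0.0, 1.333]
force: [-0.6, -1.2, -0.8]
width: 13.8
gripper_force: 58.9
```

Request:
send_rows --series '[[0,[0,0,0],[0,0,-0.6]],[0,[0,0,0],[0,0,-0.6]],[0,[0,0,0],[0,0,0]]]'

```text
clock: 18.3
eef_pos: [546.9, 109.8, 171.6]
tool_rot: [3.141, 0.001, 1.232]
force: [0.2, -1.4, -0.8]
width: 13.1
gripper_force: 59.1
```

```bash
cat > l.py <<'E'
from h import *
s=sensors.read_state(); print(s['eef_pos'],s['tool_rot'],s['force'],s['torque'])
d=grab('wrist'); P=cloud(d); c=np.array([545.3,110.5]); r=np.linalg.norm(P[...,:2]-c,axis=-1)
q=P[(r>20)&(r<46)&(P[...,2]>82)&(P[...,2]<93)][:,:2]-c
if len(q): print('L claw',np.degrees(np.arctan2(*q.mean(0)[::-1])),len(q))
E
python3 l.py
```

```text
[546.9148831  109.80292604 171.61361232] [3.14122512e+00 6.26690751e-04 1.23166866e+00] [ 0.21340792 -1.37052519 -0.75452044] [-0.44450525  0.1041196   0.03958846]
```

Request:
send_rows --series '[[0,[0,0,0],[0,0,-0.6]],[0,[0,0,0],[0,0,-0.6]],[0,[0,0,0],[0,0,-0.5]],[0,[0,0,0],[0,0,0]]]'

```text
clock: 18.85
eef_pos: [547.0, 109.8, 171.6]
tool_rot: [3.141, 0.0, 1.083]
force: [-0.3, -2.2, -0.6]
width: 13.2
gripper_force: 59.3
```

```bash
python3 l.py
```

```text
[546.96094242 109.75718111 171.62388016] [3.14110171e+00 4.71361377e-04 1.08314120e+00] [-0.30903173 -2.21753669 -0.59001603] [-0.64670363  0.08387743  0.14068554]
```

Request:
send_rows --series '[[0,[0,0,0],[0,0,-0.3]],[0,[0,0,0],[0,0,-0.3]],[0,[0,0,0],[0,0,0]]]'

```text
clock: 19.27
eef_pos: [547.1, 109.8, 171.6]
tool_rot: [3.141, 0.0, 1.03]
force: [0.2, -3.6, 0.6]
width: 13.0
gripper_force: 59.4
```

```bash
python3 l.py
```

```text
[547.07238852 109.82640178 171.62527004] [3.14089325e+00 3.04987184e-04 1.03011012e+00] [ 0.24731519 -3.64665678  0.62737552] [-1.05432803  0.05126253  0.36612105]
```

At the stop (0.37 N·m). Backing off, lifting and returning to the stand.

Request:
send_rows --series '[[0,[0,0,0],[0,0,0.8]],[0,[0,0,0],[0,0,0.8]],[0,[0,0,0.1],[0,0,0.5]],[0,[0,0,0.25],[0,0,0]],[0,[0,0,0.3],[0,0,0]],[0,[-0.02,-0.4,0],[0,0,-0.3]],[0,[-0.02,-0.6,0],[0,0,-0.3]],[0,[-0.02,-0.7,0],[0,0,-0.3]]]'

```text
clock: 20.32
eef_pos: [542.8, 6.3, 210.7]
tool_rot: [3.141, 0.0, 1.133]
force: [-0.7, -0.1, -1.4]
width: 13.5
gripper_force: 59.0
```

Request:
send_rows --series '[[0,[-0.04,-0.8,0],[0,0,-0.3]],[0,[-0.04,-0.8,0],[0,0,-0.3]],[0,[-0.04,-0.8,0],[0,0,-0.3]],[0,[-0.04,-0.7,0],[0,0,-0.3]],[0,[-0.04,-0.6,0],[0,0,-0.3]],[0,[-0.04,-0.4,0],[0,0,-0.3]],[0,[-0.04,-0.2,0],[0,0,0]],[0,[0,0,0],[0,0,0]]]'

```text
clock: 21.32
eef_pos: [525.6, -250.8, 210.6]
tool_rot: [-3.141, 0.0, 0.976]
force: [-0.2, 0.4, -2.2]
width: 13.1
gripper_force: 58.9
```

Run:
```python
from h import *
s=sensors.read_state(); print(s['eef_pos'],s['tool_rot'],s['force'])
d=grab('wrist'); P=cloud(d)
R=np.linalg.norm(P[...,:2]-[526.7,-253],axis=-1)<62
for z in (6,56):
    q=P[R&(abs(P[...,2]-z)<2.5)]; print(z,len(q),cv2.minAreaRect(q[:,:2].astype(np.float32)) if len(q)>9 else 0)
for c,n in (((545.3,110.5),'L'),((504.9,-81.2),'R')):
  r=np.linalg.norm(P[...,:2]-c,axis=-1)
  q=P[(r>20)&(r<46)&(P[...,2]>82)&(P[...,2]<93)][:,:2]-c
  if len(q): print(n,np.degrees(np.arctan2(*q.mean(0)[::-1])),len(q))
cv2.imwrite('pics/w5.png',d['img'][...,::-1])
```

```text
[ 525.60234127 -250.80462353  210.57479381] [-3.14128810e+00  2.10687186e-04  9.75738288e-01] [-0.21067844  0.39176311 -2.17056717]
6 2508 ((527.9774169921875, -252.87744140625), (89.20895385742188, 89.41014862060547), 11.94498062133789)
56 2943 ((527.9144287109375, -252.9442596435547), (59.226993560791016, 60.067893981933594), 11.5244140625)
R 78.35055799301296 192
```

View pics/w5.png

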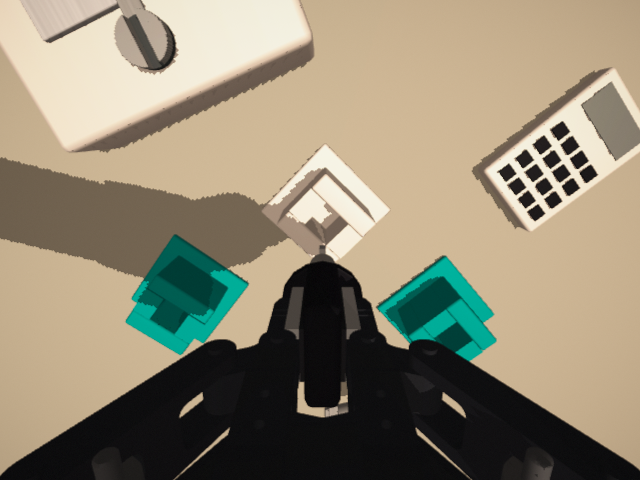

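The white stand's open hole is at (320,225) under the blade at (322,255). Right claw is still at 78.3°. Shifting slightly and lowering with a check partway.

Request:
send_rows --series '[[0,[0.04,-0.05,-0.4],[0,0,0]],[0,[0,0,-0.4],[0,0,0]],[0,[0,0,-0.2],[0,0,0]],[0,[0,0,-0.15],[0,0,0]],[0,[0,0,-0.1],[0,0,0]],[0,[0,0,-0.1],[0,0,0]],[0,[0,0,0],[0,0,0]]]'

```text
clock: 22.25
eef_pos: [528.8, -252.7, 129.4]
tool_rot: [-3.141, -0.0, 0.978]
force: [-0.9, 0.7, -1.9]
width: 13.2
gripper_force: 59.0
```

Request:
send_rows --series '[[0,[0,-0.01,-0.15],[0,0,0]],[0,[0,0,-0.15],[0,0,0]],[0,[0,0,-0.15],[0,0,0]],[0,[0,0,-0.1],[0,0,0]],[0,[0,0,-0.08],[0,0,0]],[0,[0,0,-0.04],[0,0,0]],[0,[0,0,0],[0,0,0]]]'

```text
clock: 23.12
eef_pos: [528.9, -253.5, 89.3]
tool_rot: [-3.142, 0.0, 0.978]
force: [0.3, 0.1, -1.5]
width: 13.3
gripper_force: 59.0
```

Request:
send_rows --series '[[0,[0,0,-0.03],[0,0,0]],[0,[0,0,0],[0,0,0]],[20,[0,0,0],[0,0,0]],[20,[0,0,0],[0,0,0]],[50,[0,0,0],[0,0,0]],[85,[0,0,0],[0,0,0]],[85,[0,0,0],[0,0,0]],[85,[0,0,0],[0,0,0]]]'

```text
clock: 24.12
eef_pos: [528.9, -253.4, 87.5]
tool_rot: [-3.142, -0.0, 0.978]
force: [-0.3, -0.0, -0.7]
width: 84.6
gripper_force: 0.0
```

Request:
send_rows --series '[[85,[0,0,0.2],[0,0,0]],[85,[0,0,0.5],[0,0,0]],[85,[0,0,0.5],[0,0,0]],[85,[0,0,0.5],[0,0,0]],[85,[0,0,0.5],[0,0,0]],[85,[-0.5,0,0.5],[0,0,0]],[85,[0,0,0],[0,0,0]],[85,[0,0,0],[0,0,0]]]'

```text
clock: 25.12
eef_pos: [499.4, -252.9, 249.7]
tool_rot: [3.141, -0.001, 0.978]
force: [-0.0, 0.4, 0.1]
width: 84.8
gripper_force: 0.0
```

Run:
```python
from h import *
s=sensors.read_state(); print(s['eef_pos'],s['force'],s['width'],s['clock'])
for n in ('wrist','scene','side'):
  d=grab(n); P=cloud(d); g=cv2.cvtColor(d['img'],cv2.COLOR_RGB2GRAY)
  R=np.linalg.norm(P[...,:2]-[527,-253],axis=-1)<32
  for nm,m in [('handle',(P[...,2]>97)&(P[...,2]<125)&(g<60)),('collar',(P[...,2]>58.5)&(P[...,2]<65)&(g<60))]:
    q=P[m&R]
    if len(q)>10: print(n,nm,len(q),'zmax',np.percentile(q[:,2],[50,98]).round(1),cv2.minAreaRect(q[:,:2].astype(np.float32)))
  for c,k in (((545.3,110.5),'L'),((504.9,-81.2),'R')):
    r=np.linalg.norm(P[...,:2]-c,axis=-1)
    q=P[(r>20)&(r<46)&(P[...,2]>82)&(P[...,2]<93)][:,:2]-c
    if len(q): print(n,k,np.degrees(np.arctan2(*q.mean(0)[::-1])),len(q))
a=dict(np.load('pics/scene.npz'))['img'][140:270,190:420]; cv2.imwrite('pics/f.png',cv2.resize(a,None,fx=3.4,fy=3.4,interpolation=cv2.INTER_CUBIC)[...,::-1])
```

```text
[ 499.3955944  -252.926381    249.66431057] [-0.01445306  0.37272458  0.05087162] 84.82874018156782 25.125
wrist handle 925 zmax [103.8 105.6] ((526.842041015625, -256.60430908203125), (43.06318283081055, 14.128188133239746), 56.00227737426758)
wrist collar 592 zmax [60.2 62.2] ((526.1024169921875, -256.5328063964844), (38.037261962890625, 37.89658737182617), 21.61558723449707)
wrist R 91.46641663369113 11
scene handle 72 zmax [104.7 110.1] ((530.9705200195312, -254.79864501953125), (44.397979736328125, 15.076541900634766), 55.117210388183594)
scene collar 47 zmax [61.1 64.2] ((532.5535888671875, -252.5609130859375), (31.32587242126465, 33.840789794921875), 32.46381378173828)
scene L -96.85043810557082 63
scene R 70.54946624746239 53
side handle 136 zmax [105.5 108.2] ((523.571044921875, -256.9853210449219), (45.42385482788086, 13.258625030517578), 54.624595642089844)
side collar 122 zmax [62.1 64.7] ((522.0469360351562, -257.7759094238281), (35.23175048828125, 35.16550827026367), 46.2509651184082)
side L -100.74455586336484 56
side R 77.46264512958045 69
```

View pics/f.png

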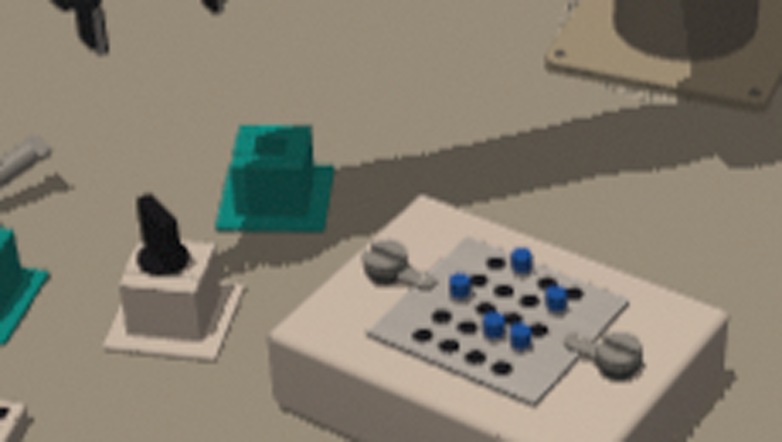

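The key stands upright in the white stand and both claws point at the block. The large key seems to be lying at (20,165); it was already lying in the t=3.3 s wrist view, before I had been anywhere near it. A wrist check of the left claw comes next, plus whether the bystanders have moved.

Request:
send_rows --series '[[85,[0.1,0.6,0.2],[0,0,0]],[85,[0.1,0.9,0.2],[0,0,0]],[85,[0.1,0.9,0.2],[0,0,0]],[85,[0.1,0.9,0.2],[0,0,0]],[85,[0.1,0.9,0],[0,0,0]],[85,[0,0.9,0],[0,0,0]],[85,[0,0,0],[0,0,0]],[85,[0,0,0],[0,0,0]]]'

```text
clock: 26.28
eef_pos: [528.8, 52.3, 297.0]
tool_rot: [3.141, 0.002, 0.978]
force: [-0.6, -0.0, 0.7]
width: 84.8
gripper_force: 0.0
```

Run:
```python
from h import *
d=grab('wrist'); P=cloud(d)
print(sensors.read_state()['eef_pos'])
for c,k in (((545.3,110.5),'L'),((504.9,-81.2),'R')):
    r=np.linalg.norm(P[...,:2]-c,axis=-1)
    h=P[(r<24)&(abs(P[...,2]-95.5)<3)][:,:2].astype(np.float32)
    if len(h)<20: continue
    c=np.array(cv2.minEnclosingCircle(h)[0]); r=np.linalg.norm(P[...,:2]-c,axis=-1)
    q=P[(r>20)&(r<46)&(P[...,2]>82)&(P[...,2]<93)][:,:2]-c
    print(k,c,np.degrees(np.arctan2(*q.mean(0)[::-1])),len(q))
# big key and bystanders: side view diffs between t=7.2 and now
a=cv2.imread('pics/side3.png'); b=grab('side')['img'][...,::-1]; o=cv2.imread('pics/side1.png')
for nm,(x0,y0,x1,y1) in dict(big=(340,335,425,450),bottle=(340,170,385,235),jar=(190,178,222,215),calc=(445,290,525,350),teal=(420,350,495,420)).items():
    s=np.s_[y0:y1,x0:x1]; print(nm,[int((cv2.absdiff(p[s],np.ascontiguousarray(b[s])).max(2)>40).sum()) for p in (o,a)])
```

```text
[528.89396046  51.37267072 297.26919049]
L [545.98748779 109.81526947] -101.89212346545581 328
R [505.76351929 -81.85496521] 78.11475733310971 250
big [2253, 121]
bottle [0, 0]
jar [0, 0]
calc [0, 0]
teal [54, 0]
```

Both claws are on target: L −101.9° (goal −102) and R 78.1° (goal 78). The large key toppled before I did any work near it, and the bottle, jar and calculator are unmoved. Handing in.

```bash
python3 -c "
from h import *
print(ctrl.finish_job())"
```

```text
the job is handed in; nothing more can be done
None
```

Job handed in at about 26 s: both clamp screws are at their clockwise stops, their claws within about 0.2° of pointing straight at the tube block, and the small key is upright in the white stand on its collar; the bottle, jar and calculator did not move, but the larger spare key fell over by 3.3 s, I believe on its own, as the gripper stayed well clear of it, and I left it lying on the bench.

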